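Clamp a cheese slab with a lever bolt

TASK

Make the slab of cheese fast in the portioning clamp: screw the lever bolt in (clockwise seen from above) until it is just snug, that is until turning it clearly starts to resist, but do not tighten it further or the cheese is crushed; then fold the bolt's lever fully down to lock it, and let go. Leave the other things on the counter where they are.

Things in the scene. Friction and masses are not known exactly. Their poses are not given: they have to be found in the camera images.
- clamp: The portioning clamp, fixed: a beech board 120 x 224 x 16 mm, two upright steel posts 176 mm apart along its y, and across them a steel bridge (32 x 206 mm, its top 120 mm above the counter) with the lever bolt upright in its middle. Under the bridge lie pressure plate and slab. Origin at the centre of the board's underside, z up.
- pivot (a point): The lever's pivot pin in the bolt's forked head, on the bolt's upright axis, at the start about 158 mm (155 to 161) above the counter. The bolt turns on the spot; clockwise from above screws it in and lowers it, with head and lever, by 8 mm a turn. Below, its sprung rubber-faced foot comes down on the plate; how far the foot sticks out differs each time and is not reported.
- bolt (a joint): Turn of the bolt, rad, growing as it is screwed in; starts at -0.8 to 0.8, stays where left. Snug comes a quarter turn to one turn further: only the turning torque tells. Free it drags about 0.05 N m; from first touch of the foot the torque rises steadily to snug at about 0.2 N m in all (0.15 to 0.3 is well), some fifth of a turn after touch; 0.5 N m is too tight.
- lever_grip (a point): Point on the steel lever's centre line, 60 mm from the pivot. A flat bar: 12 mm thick along its y (pin direction), 18 mm wide along its x, ending 94 mm from the pivot; z runs to its free end. It starts nearly upright, turns with the bolt, can be pinched from above to turn it, and folds towards the side its x points to when upright, to lie level at the pivot's height, 20 mm clear of the bridge.
- lever (a joint): Fold of the lever, rad: 0 upright (open; starts at 0 to 0.12), 1.57 level (fully folded down, stop). Stiff (about 0.1 N m, some 2 N at the free end), stays where it is left. Its cam pushes the foot down a further 2.4 mm, which adds some 13 N to the clamping force.
- slab: The slab of pale cheese in its seat on the clamp's board, 72 x 125 x 48 mm, loose. Origin at the centre of its underside.
- plate: The loose wooden pressure plate, 68 x 204 x 10 mm, lying on the slab, notched at both ends round the posts so that it cannot turn. Origin at the centre of its underside. What counts as clamping force is its force on the slab.
- brick: Bystander: white goat cheese brick, 62 x 61 x 62 mm, on the counter to the left. Origin at the centre of its underside.
- tomme: Bystander: small brown round cheese, 86 mm across, 59 mm high, behind the clamp. Origin at the centre of its underside.
- cube: Bystander: yellow tasting cube, 48 x 50 x 50 mm, on the right. Origin at the centre of its underside.
- spatula: Bystander: olive-wood spatula lying on the counter in front on the left, 300 x 52 x 9 mm. Origin at the centre of its underside.
Things that resemble listed ones, but are neither listed nor needed, are in the scene too. What is shaped like the slab but red is not meant.

How it is judged:
On the way, in this order (a step that is already met when the one before it is completed fails the run):
1. the bolt is screwed in until snug while its lever still stands up (contact force between plate and slab between 4 and 20 N and value of joint lever below 0.35 rad), for 0.2 s.
2. the lever is folded fully down (value of joint lever above 1.45 rad), for 0.2 s.
At the end, for the whole second after the job is handed in: The lever lies folded down (its joint reads over 1.45 rad) and the plate presses on the slab with 15 to 36 N, both still in the clamp (within 10 mm of its middle) (value of joint lever above 1.45 rad and contact force between plate and slab between 15 and 36 N and horizontal distance between each of slab, plate and clamp below 0.01 m); the robot touches nothing.
It fails at once if the cheese is crushed: the plate presses on the slab with more than 40 N (contact force between plate and slab above 40 N).
It fails at once if a bystander is shoved more than 20 mm (distance of any of brick, tomme, cube, spatula from where it was at the start of the episode above 0.02 m).
It also fails if it takes over 72 s, if anything falls off the work surface, if the arm or the gripper's body presses on something with over 40 N, if the wrist force passes 120 N, or if a joint passes its speed limit or range.

ROBOT

A 7-joint arm with a two-finger parallel gripper is mounted at the origin on a cart in front of the work surface, level with it; the furniture and walls round the work are solid. World frame = base frame: x ahead of the robot, y to its left, z up, the work surface at z = 0. Lengths are in m, angles in rad, forces in N, time in s.
With the tool pointing down it reaches from about 0.425 to 0.925 m from the base axis. Payload 6.8 kg.
Tool frame: the origin (TCP) lies between the finger pads; the fingertips stand 22 mm ahead of it and the grasp point (between the pads) lies 3 mm ahead of it; z points along the fingers, y is the direction in which the jaws open and shut (so a half turn about z gives the same grasp; the last joint's range is limited). The gripper opens to 85 mm and grips with 20 to 120 N. Pads are 22 mm wide; open, the fingers measure 114 mm over their backs; the gripper's body (76 mm by 85 mm) begins 54 mm behind the grasp point. The pads swing forward as they close: fully open they stand 13 mm farther back than shut.
Start: joints at [-1.325, 0.477, 0.022, 1.555, -0.011, 1.109, -0.083], TCP at [0.234, 0.633, 0.253] pointing down, gripper open.
Joint ranges: [-2.96, 2.96], [-0.34, 2.1], [-1.41, 1.46], [0.24, 2.44], [-1.37, 4.51], [0.17, 1.92], [-2.96, 2.96]. Speed limits (rad/s): [2.39, 2.39, 3.14, 3.14, 3.14, 3.14, 3.14].

INTERFACE

Orientations are given as a unit quaternion [w, x, y, z].
In Python, from station import bot gives the robot as it stands. The module is installed in compiled form; this text tells all that it offers.
- The arm moves only by the tool drive_tool, never from a script. Its argument "series" is one flat list of numbers, 7 for each row, row after row: the opening, from -1 (shut) to 1 (fully open), then the shift along the tool's x, y, z in mm, then the turn, a rotation vector about the tool's x, y, z in rad. In form: [jaw, x, y, z, wx, wy, wz, jaw, x, y, z, wx, wy, wz, ...]. A call has 1 to 12 rows; each row shifts and turns the commanded pose from where the row before left it, along the tool's axes as they then stand; what a row does not reach is not made up. A row lasts 1/8 s, in which the tool goes at most 62.5 mm and 10.7 degrees, less where a joint would pass 70% of its speed; a pose out of reach is approached as far as the arm can. A call with a gripper value outside its range is refused whole. The fingers move at their own pace and stop on an object; "force" is the grip in N (left out, the last holds). Time passes only in rows, so rows that do not move let the fingers close. It gives the time, the measured TCP pose, the force and the opening at its end, in the units of the state.
- bot.get_obs(): the state, without advancing time (a new reading comes with each control period).
- bot.read_camera(name): name is "side" or "top" or "wrist"; returns a dict with "pixels" (480x640x3 uint8, blue, green, red), "camera_matrix" (3x3 intrinsics, pixels), "rvec" (rotation vector, rad) and "tvec" (3), from world to camera coordinates, as OpenCV has them. Camera axes: x right, y down, z forward; pixel columns grow to the right and rows downward; lengths in m; the calibration is good to about 2 mm. The wrist camera is an equidistant fisheye: a pixel r from the principal point sees the ray r / f radians off the axis. A picture is of the moment at which its call begins. There is no depth.
- bot.hand_in(): hands the job in, once; it reports no verdict.
The state is a dict: "t": time; "q": joint angles; "joint_vel": joint speeds; "joint_torque": joint torques, N m; "eef_pos": TCP position; "tool_rot": TCP orientation; "contact_force": force on the tool from outside, world axes, zero at the start; "torque": the same for the moment, N m; "gripper_width": opening from 0.0 (shut) to 1.0 (fully open).
Only numpy, scipy, OpenCV 4.12 (cv2) and the standard library are available. Lean on these libraries where they do the work, as an engineer would, in place of code of your own. Each camera call takes 0.05 s, during which the arm holds its last target. There are 200 camera calls.

## Working session

There is one attempt and no reset: what is moved stays moved. The work goes in short steps, Python scripts to look and compute and a tool call to move; the robot and the scene stay as the last step left them, time stands still between calls to the robot, and variables do not carry over. Pictures are saved under pics/ and viewed, about 8 in all and at most 12, crops included, and the job is handed in when it is done.

Besides the shell and the picture viewer there is one more tool, called after "Emit:" by a JSON object that holds its "method" and its "body". drive_tool: Moves the arm, as the interface text tells. Its arguments: {"type":"object","properties":{"series":{"type":"array"},"force":{"type":"number"}},"required":["series"]}

```bash
mkdir -p pics; ls; cat > h.py <<'E'
import numpy as np, cv2
from scipy.spatial.transform import Rotation as R
from station import bot
def cam(n):
    c=bot.read_camera(n); c['R']=cv2.Rodrigues(np.array(c['rvec'],float))[0]; c['t']=np.array(c['tvec'],float).ravel(); c['K']=np.array(c['camera_matrix']); c['C']=-c['R'].T@c['t']; c['n']=n; return c
def ray(c,uv):
    K=c['K']; x=(uv[0]-K[0,2])/K[0,0]; y=(uv[1]-K[1,2])/K[1,1]
    if c['n']=='wrist':
        r=np.hypot(x,y); s=np.sin(r)/r if r>1e-9 else 1; d=np.array([x*s,y*s,np.cos(r)])
    else: d=np.array([x,y,1.]); d/=np.linalg.norm(d)
    return c['R'].T@d
def onz(c,uv,z):
    d=ray(c,uv); return c['C']+d*(z-c['C'][2])/d[2]
def tri(c1,u1,c2,u2):
    d1,d2=ray(c1,u1),ray(c2,u2); s=np.linalg.lstsq(np.c_[d1,-d2],c2['C']-c1['C'],rcond=None)[0]
    a,b=c1['C']+s[0]*d1,c2['C']+s[1]*d2; return (a+b)/2,np.linalg.norm(a-b)
def proj(c,p):
    q=c['R']@np.array(p)+c['t']; 
    if c['n']=='wrist':
        r=np.hypot(q[0],q[1]); th=np.arctan2(r,q[2]); q=np.array([q[0]/r*th,q[1]/r*th,1])
    else: q=q/q[2]
    return (c['K']@q)[:2]
def st():
    o=bot.get_obs(); print({k:(np.round(v,4).tolist()) for k,v in o.items()}); return o
E
python3 - <<'E'
from h import *
o=st()
for n in('side','top'):
    c=cam(n); cv2.imwrite(f'pics/{n}0.png',c['pixels']); print(n,c['K'].round(1).tolist(),c['C'].round(3),c['R'].round(2).tolist())
E
```

```text
pics
{'t': 0.0, 'q': [-1.3251, 0.4778, 0.0224, 1.5564, -0.0115, 1.1093, -0.0831], 'joint_vel': [0.001, 0.0005, 0.0007, -0.0001, 0.0022, 0.0001, -0.0006], 'joint_torque': [0.0001, -59.6462, 1.6081, -28.1204, 0.0124, 0.0093, -0.0], 'eef_pos': [0.2337, 0.6327, 0.2523], 'tool_rot': [-0.0001, 0.176, 0.9844, -0.0009], 'contact_force': [-0.3385, -0.2755, -0.6127], 'torque': [0.0149, -0.0334, -0.0252], 'gripper_width': 0.9995}
side [[457.4, 0.0, 314.9], [0.0, 457.4, 245.4], [0.0, 0.0, 1.0]] [ 1.285 -0.151  0.905] [[0.19, 0.98, 0.01], [0.71, -0.13, -0.69], [-0.68, 0.13, -0.72]]
top [[619.8, 0.0, 324.7], [0.0, 619.8, 249.3], [0.0, 0.0, 1.0]] [0.257 0.018 1.81 ] [[0.02, -1.0, 0.0], [-0.98, -0.02, -0.18], [0.18, -0.0, -0.98]]
```

View pics/side0.png

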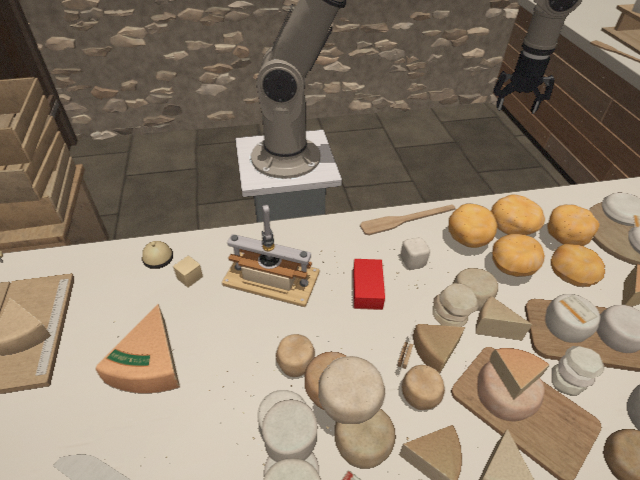

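View pics/top0.png

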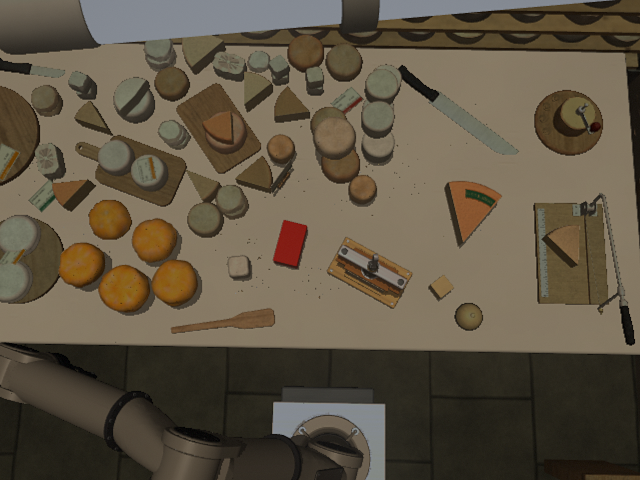

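The clamp is at top (370,270) and side (268,265), with its lever upright at side (267,210–235). I'll zoom in on both.

```bash
python3 - <<'E'
import cv2,numpy as np
a=cv2.imread('pics/side0.png')[195:307,215:325]; b=cv2.imread('pics/top0.png')[225:315,320:420]
a=cv2.resize(a,(396,403),interpolation=cv2.INTER_CUBIC); b=cv2.resize(b,(400,360),interpolation=cv2.INTER_CUBIC)
b=cv2.copyMakeBorder(b,0,43,0,0,cv2.BORDER_CONSTANT); cv2.imwrite('pics/z0.png',np.hstack([a,b]))
E
```

```text
(no output)
```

View pics/z0.png

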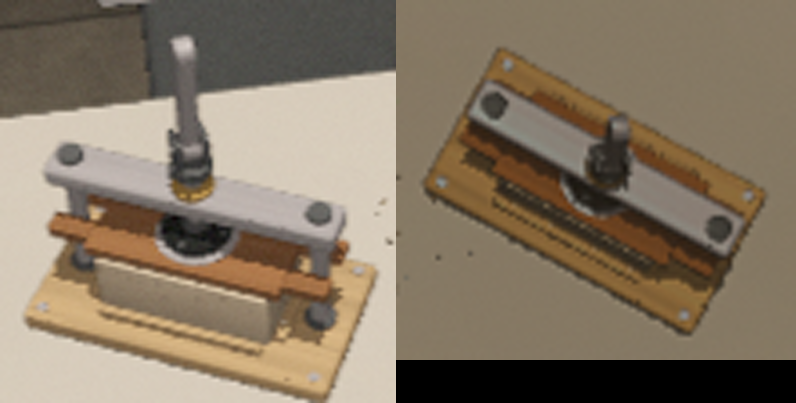

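```bash
python3 - <<'E'
from h import *
s,t=cam('side'),cam('top')
for n,a,b in [('post right',(234.4,237.5),(400.7,282.2)),('post left',(303.6,254.2),(344.5,251)),('tip',(265.6,206.7),(375.5,255.5)),('pivot',(267.8,237),(372.5,266))]:
    p,e=tri(s,a,t,b); print(n,p.round(4),round(e,4), onz(t,b,.123).round(4),onz(s,a,.123).round(4))
w=cam('wrist'); print(w['C'].round(3),w['R'].round(2).tolist(),w['K'])
E
```

```text
post right [ 0.4817 -0.192   0.1193] 0.0013 [ 0.4812 -0.1922  0.123 ] [ 0.4856 -0.1911  0.123 ]
post left [ 0.5659 -0.0365  0.1195] 0.0012 [ 0.5652 -0.037   0.123 ] [ 0.5692 -0.0364  0.123 ]
tip [ 0.532  -0.1122  0.2491] 0.0 [ 0.5542 -0.1228  0.123 ] [ 0.3872 -0.1048  0.123 ]
pivot [ 0.5211 -0.1129  0.1457] 0.0002 [ 0.5247 -0.1146  0.123 ] [ 0.4982 -0.1119  0.123 ]
[0.161 0.659 0.373] [[0.35, 0.94, -0.0], [0.89, -0.33, 0.3], [0.29, -0.11, -0.95]] [[371.64829954   0.         318.36625845]
 [  0.         371.64829954 243.14161141]
 [  0.           0.           1.        ]]
```

Emit:
{"method": "drive_tool", "body": {"series": [1,0,0,-50,0,0,0,1,0,0,-50,0,0,0,1,0,0,-50,0,0,0,1,-35.4,-40,0,0,0,0,1,-35.4,-40,0,0,0,0,1,-35.4,-40,0,0,0,0,1,-35.4,-40,0,0,0,0,1,-35.4,-40,0,0,0,0,1,-35.4,-40,0,0,0,0,1,-35.4,-40,0,0,0,0,1,-35.4,-40,0,0,0,0,1,-35.4,-40,0,0,0,0]}}

```text
t: 1.75
eef_pos: [0.4083, 0.1832, 0.4034]
tool_rot: [0.0, 0.176, 0.984, 0.0]
contact_force: [0.9, 1.3, 0.3]
gripper_width: 1.0
```

Emit:
{"method": "drive_tool", "body": {"series": [1,-35.4,-40,0,0,0,0,1,-35.4,-40,0,0,0,0,1,-35.4,-40,0,0,0,0,1,-35.4,-40,0,0,0,0,1,-35.4,-40,0,0,0,0,1,-35.4,-40,0,0,0,0,1,0,0,0,0,0,0,1,0,0,0,0,0,0]}}

```text
t: 2.75
eef_pos: [0.5239, -0.1132, 0.403]
tool_rot: [-0.0, 0.176, 0.984, 0.0]
contact_force: [0.2, -0.2, -0.1]
gripper_width: 1.004
```

```bash
python3 - <<'E'
from h import *
st(); w=cam('wrist'); cv2.imwrite('pics/w1.png',w['pixels'])
print(w['C'],[proj(w,p).round() for p in [(.524,-.114,.158),(.524,-.114,.252),(.5659,-.0365,.12),(.4817,-.192,.12)]])
E
```

```text
{'t': 2.75, 'q': [-0.5125, 0.1424, 0.6992, 1.7154, -0.0948, 1.3187, 1.4224], 'joint_vel': [-0.0205, -0.0106, -0.0205, 0.0064, -0.0013, -0.0001, -0.0006], 'joint_torque': [1.3044, -30.9353, 4.1492, -30.4922, 0.1286, -0.0223, 0.0302], 'eef_pos': [0.5239, -0.1132, 0.403], 'tool_rot': [-0.0004, 0.176, 0.9844, 0.0001], 'contact_force': [0.2494, -0.2374, -0.0759], 'torque': [0.0294, -0.0052, 0.0115], 'gripper_width': 1.004}
[ 0.45166937 -0.08679571  0.52374118] [array([318., 206.]), array([318., 232.]), array([395., 210.]), array([239., 188.])]
```

View pics/w1.png

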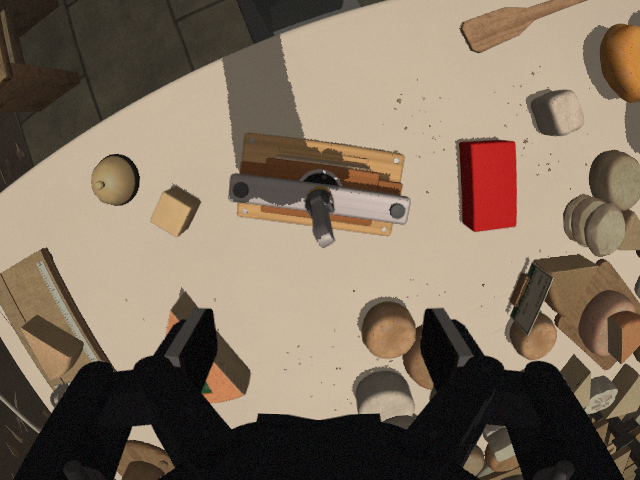

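The picture shows the lever leaning slightly, base near (320,200) and tip at (323,242). I'll zoom in on the tip face to get the lever's yaw.

```bash
python3 - <<'E'
import cv2
a=cv2.imread('pics/w1.png')[165:255,275:365]
cv2.imwrite('pics/w1z.png',cv2.resize(a,(720,720),interpolation=cv2.INTER_CUBIC)[120:720])
E
```

```text
(no output)
```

View pics/w1z.png

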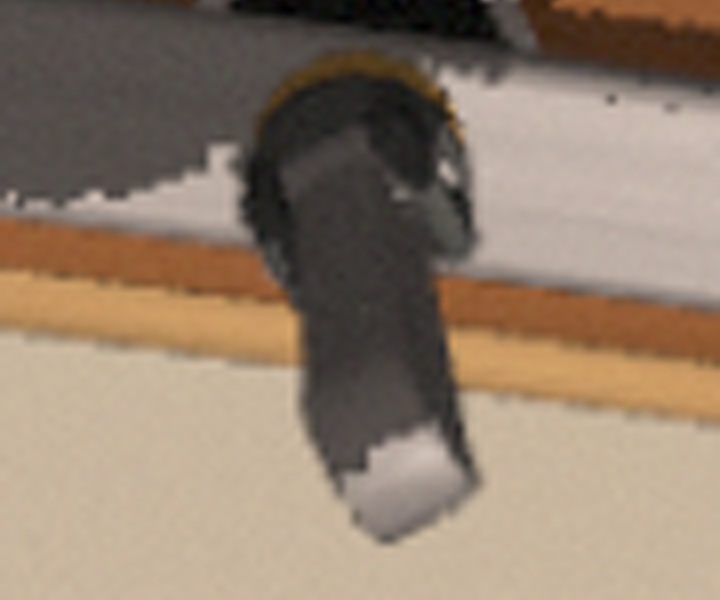

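```bash
python3 - <<'E'
from h import *
w=cam('wrist'); f=lambda x,y:(275+x/8-.44,165+(y+120)/8-.44)
P=[onz(w,f(*p),.250) for p in [(345,485),(385,540),(478,482),(435,428)]]
P=np.array(P); print(P.round(4)); print('centre',P.mean(0))
for i in range(4):
    d=P[(i+1)%4]-P[i]; print(np.linalg.norm(d).round(4),np.degrees(np.arctan2(d[1],d[0])).round(1))
c=onz(w,f(355,150),.158);print('base',c, 'ring',onz(w,f(360,165),.13))
E
```

```text
[[ 0.5311 -0.1158  0.25  ]
 [ 0.5377 -0.1141  0.25  ]
 [ 0.5353 -0.1036  0.25  ]
 [ 0.5287 -0.1057  0.25  ]]
centre [ 0.533212   -0.10978863  0.25      ]
0.0068 14.6
0.0107 103.2
0.0069 -162.4
0.0104 -76.6
base [ 0.51714464 -0.10940408  0.158     ] ring [ 0.52432621 -0.11125602  0.13      ]
```

Emit:
{"method": "drive_tool", "body": {"series": [1,-40,0,35,0,0,0,1,-37,0,35,0,0,0,1,0,0,0,0,0,0,1,0,0,0,0,0,0]}}

```text
t: 3.35
eef_pos: [0.5961, -0.1395, 0.3338]
tool_rot: [0.0, 0.175, 0.984, 0.0]
contact_force: [-0.1, 0.2, 0.6]
gripper_width: 1.001
```

```bash
python3 - <<'E'
from h import *
w=cam('wrist'); np.save('w2.npy',w,allow_pickle=True)
u=proj(w,(.524,-.114,.2)).round().astype(int); print(w['C'],u)
x0,y0=u[0]-60,u[1]-50; a=w['pixels'][y0:y0+100,x0:x0+120]; print(x0,y0)
cv2.imwrite('pics/w2.png',cv2.resize(a,None,fx=6,fy=6,interpolation=cv2.INTER_CUBIC))
E
```

```text
[ 0.52375108 -0.11320597  0.45445649] [317 129]
257 79
```

View pics/w2.png

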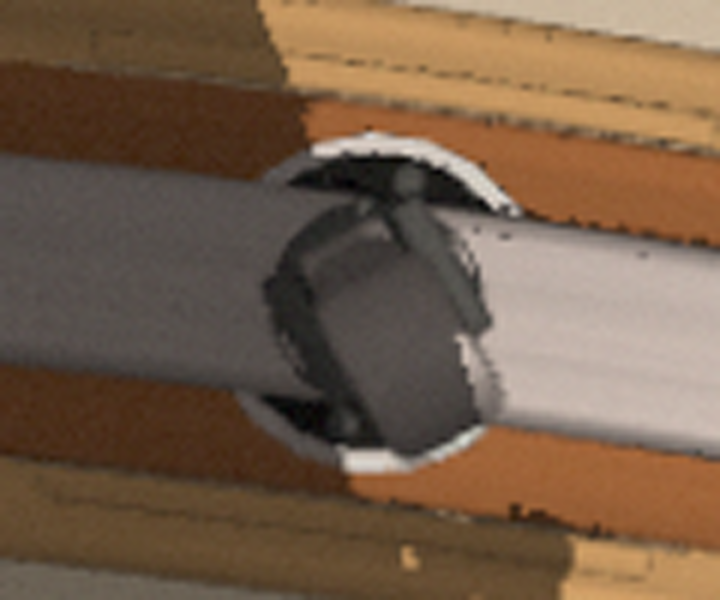

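```bash
python3 - <<'E'
from h import *
w=np.load('w2.npy',allow_pickle=True).item(); f=lambda p:(257+p[0]/6-.42,79+p[1]/6-.42)
def seg(a,b,z):
    A,B=onz(w,f(a),z),onz(w,f(b),z); d=B-A; print(A[:2].round(4),B[:2].round(4),'len',np.linalg.norm(d).round(4),'yaw',np.degrees(np.arctan2(d[1],d[0])).round(1))
seg((318,295),(395,455),.25); seg((405,245),(475,410),.25); seg((318,295),(405,245),.25); seg((395,455),(475,425),.25)
seg((410,200),(485,330),.165); seg((270,285),(320,395),.165)
seg((0,152),(720,262),.12)
print(onz(w,f((398,355)),.25), onz(w,f((380,300)),.165), st()['q'])
E
```

```text
[ 0.5218 -0.1175] [ 0.538 -0.116] len 0.0163 yaw 5.2
[ 0.5203 -0.1085] [ 0.5366 -0.1077] len 0.0164 yaw 2.7
[ 0.5218 -0.1175] [ 0.5203 -0.1085] len 0.0091 yaw 100.1
[ 0.538 -0.116] [ 0.5379 -0.1082] len 0.0078 yaw 90.9
[ 0.5135 -0.104 ] [ 0.5326 -0.1007] len 0.0194 yaw 9.6
[ 0.5177 -0.1245] [ 0.5333 -0.1235] len 0.0157 yaw 3.7
[ 0.4832 -0.1566] [ 0.5358 -0.0622] len 0.1081 yaw 60.9
{'t': 3.4, 'q': [-0.3959, 0.3608, 0.7017, 1.6491, -0.2461, 1.2205, 1.5766], 'joint_vel': [-0.0002, -0.0198, 0.0071, -0.003, -0.0033, -0.002, 0.0035], 'joint_torque': [-0.1918, -42.2716, 7.4409, -28.2834, -0.02, -0.0123, -0.0028], 'eef_pos': [0.5962, -0.1397, 0.3346], 'tool_rot': [0.0007, 0.1756, 0.9845, 0.0004], 'contact_force': [0.2153, -0.3425, 0.1106], 'torque': [0.0114, -0.0303, 0.0049], 'gripper_width': 1.0028}
[ 0.5295111  -0.11259154  0.25      ] [ 0.52440969 -0.11204069  0.165     ] [-0.39593339  0.36079749  0.70165282  1.64905405 -0.24609951  1.2205305
  1.57660213]
```

The lever's x axis has yaw ≈ 6°, it leans about 0.07, and the bolt axis is at about (0.524, -0.113). Next I go above it, align and lower.

Emit:
{"method": "drive_tool", "body": {"series": [1,40,0,0,0,0,0,1,37,0,0,0,0,0,1,0,0,0,0,0,-0.155,1,0,0,0,0,0,-0.155,1,0,0,0,0,0,-0.15,1,0,0,0,0,0,0,1,0,0,40,0,0,0,1,0,0,40,0,0,0,1,0,0,32,0,0,0,1,0,0,0,0,0,0,1,0,0,0,0,0,0]}}

```text
t: 4.78
eef_pos: [0.5249, -0.1138, 0.223]
tool_rot: [0.001, -0.052, 0.999, -0.0]
contact_force: [0.9, -0.0, -0.1]
gripper_width: 0.999
```

```bash
python3 - <<'E'
from h import *
st(); w=cam('wrist'); cv2.imwrite('pics/w3.png',w['pixels'])
E
```

```text
{'t': 4.775, 'q': [-0.4026, 0.3201, 0.6164, 1.9509, -0.2284, 0.9367, 2.0014], 'joint_vel': [0.0002, -0.0075, 0.0002, -0.0096, -0.0024, -0.0041, 0.012], 'joint_torque': [-0.0746, -37.9264, 5.7727, -23.9504, -0.0033, 0.0296, -0.0218], 'eef_pos': [0.5249, -0.1138, 0.223], 'tool_rot': [0.0012, -0.0524, 0.9986, -0.0], 'contact_force': [0.8722, -0.0115, -0.143], 'torque': [-0.0177, -0.0152, -0.0457], 'gripper_width': 0.9988}
```

View pics/w3.png

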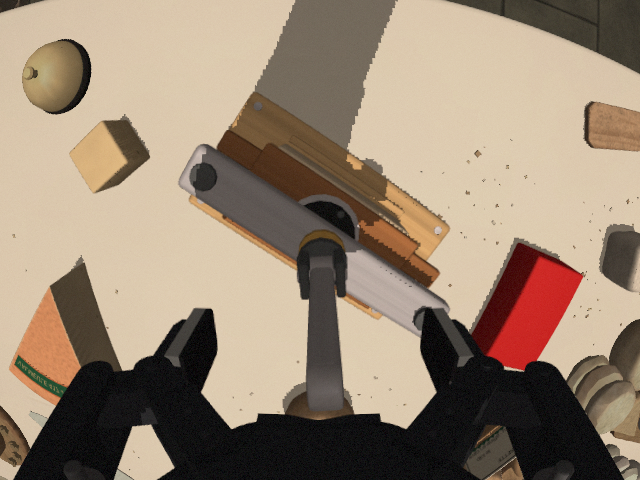

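The lever stands at (325,330), square and central between the open pads. I'll close on it.

Emit:
{"method": "drive_tool", "body": {"series": [-1,0,0,0,0,0,0,-1,0,0,0,0,0,0,-1,0,0,0,0,0,0,-1,0,0,0,0,0,0,-1,0,0,0,0,0,0,-1,0,0,0,0,0,0,-1,0,0,0,0,0,0,-1,0,0,0,0,0,0], "force": 60}}

```text
t: 5.82
eef_pos: [0.5243, -0.1125, 0.2215]
tool_rot: [0.0, -0.053, 0.999, 0.001]
contact_force: [-0.8, 5.6, 4.6]
gripper_width: 0.131
```

```bash
cat > q.py <<'E'
from h import *
# average of several readings: camera call passes 0.05 s
T=[];F=[];Q=[]
for i in range(3):
    o=bot.get_obs(); T.append(o['torque']);F.append(o['contact_force']);Q.append(o['joint_torque'][6]); bot.read_camera('wrist')
r=R.from_quat(np.roll(o['tool_rot'],-1)); y=r.apply([0,1,0])
print('t',o['t'],'T',np.mean(T,0).round(3),'sd',np.std(T,0).round(3),'F',np.mean(F,0).round(1),'tau7',np.round(Q,3),'q7',round(o['q'][6],3),'pos',np.round(o['eef_pos'],4),'yawy',np.degrees(np.arctan2(y[1],y[0])).round(1),'w',round(o['gripper_width'],3))
E
python3 q.py
```

```text
t 5.925 T [ 1.288  0.204 -0.024] sd [0.012 0.028 0.021] F [-0.9  5.4  4.8] tau7 [0.022 0.022 0.022] q7 2.003 pos [ 0.5243 -0.1124  0.2215] yawy 96.1 w 0.129
```

Emit:
{"method": "drive_tool", "body": {"series": [-1,0,1.2,-0.5,0,0,0,-1,0,0,0.13,0,0,0.1,-1,0,0,0.13,0,0,0.1,-1,0,0,0.13,0,0,0.1,-1,0,0,0.13,0,0,0.1,-1,0,0,0.13,0,0,0.1,-1,0,0,0.13,0,0,0.1]}}

```text
t: 6.85
eef_pos: [0.5241, -0.1124, 0.2208]
tool_rot: [0.0, 0.246, 0.969, -0.0]
contact_force: [1.4, 3.6, -1.0]
gripper_width: 0.134
```

```bash
python3 q.py
```

```text
t 6.95 T [ 0.574 -0.268 -0.023] sd [0.021 0.018 0.007] F [ 1.5  2.7 -0.9] tau7 [ 0.882  0.35  -0.685] q7 1.467 pos [ 0.5241 -0.1123  0.2208] yawy 61.7 w 0.135
```

Emit:
{"method": "drive_tool", "body": {"series": [-1,0,0,0.13,0,0,0.1,-1,0,0,0.13,0,0,0.1,-1,0,0,0.13,0,0,0.1,-1,0,0,0.13,0,0,0.1]}}

```text
t: 7.5
eef_pos: [0.524, -0.1125, 0.2203]
tool_rot: [0.0, 0.433, 0.902, -0.0]
contact_force: [1.3, 2.3, -2.1]
gripper_width: 0.137
```

```bash
python3 q.py
```

```text
t 7.6 T [ 0.517 -0.385 -0.01 ] sd [0.033 0.028 0.015] F [ 1.4  2.4 -1.1] tau7 [ 0.855  0.313 -0.662] q7 1.125 pos [ 0.524  -0.1124  0.2203] yawy 38.9 w 0.13
```

Emit:
{"method": "drive_tool", "body": {"series": [-1,0,0,0.13,0,0,0.1,-1,0,0,0.13,0,0,0.1,-1,0,0,0.13,0,0,0.1]}}

```text
t: 8.02
eef_pos: [0.5239, -0.1125, 0.22]
tool_rot: [0.0, 0.562, 0.827, -0.0]
contact_force: [2.2, 1.5, -2.5]
gripper_width: 0.128
```

```bash
python3 q.py
```

```text
t 8.125 T [ 0.499 -0.382  0.004] sd [0.04  0.035 0.057] F [ 1.6  2.1 -2.3] tau7 [ 0.832  0.292 -0.643] q7 0.874 pos [ 0.5239 -0.1124  0.22  ] yawy 21.7 w 0.133
```

Emit:
{"method": "drive_tool", "body": {"series": [-1,0,0,0.13,0,0,0.1,-1,0,0,0.13,0,0,0.1,-1,0,0,0.13,0,0,0.1,-1,0,0,0,0,0,0]}}

```text
t: 8.68
eef_pos: [0.5239, -0.1124, 0.2196]
tool_rot: [-0.0, 0.678, 0.735, -0.0]
contact_force: [2.1, 0.9, -2.2]
gripper_width: 0.128
```

```bash
sed -i 's/range(3)/range(4)/' q.py; sed -i '$a print("Tz",np.round([t[2] for t in T],3))' q.py; python3 q.py
```

```text
t 8.825 T [ 0.4   -0.382 -0.005] sd [0.024 0.043 0.023] F [ 2.   1.5 -3.6] tau7 [-0.397 -0.088  0.017  0.033] q7 0.63 pos [ 0.5238 -0.1124  0.2196] yawy 4.6 w 0.131
Tz [-0.003 -0.039  0.026 -0.003]
```

Emit:
{"method": "drive_tool", "body": {"series": [-1,0,0,0.13,0,0,0.1,-1,0,0,0.13,0,0,0.1,-1,0,0,0.13,0,0,0.1,-1,0,0,0,0,0,0]}}

```text
t: 9.38
eef_pos: [0.5238, -0.1124, 0.2192]
tool_rot: [-0.0, 0.781, 0.625, -0.0]
contact_force: [1.3, 1.4, -2.5]
gripper_width: 0.129
```

```bash
python3 q.py
```

```text
t 9.525 T [ 0.379 -0.316 -0.04 ] sd [0.009 0.051 0.013] F [ 1.8  1.6 -3.3] tau7 [-0.398 -0.1    0.011  0.033] q7 0.39 pos [ 0.5238 -0.1124  0.2192] yawy -12.6 w 0.135
Tz [-0.052 -0.038 -0.051 -0.02 ]
```

Emit:
{"method": "drive_tool", "body": {"series": [-1,0,0,0.06,0,0,0.05,-1,0,0,0.06,0,0,0.05,-1,0,0,0.06,0,0,0.05,-1,0,0,0.06,0,0,0.05]}}

```text
t: 10.07
eef_pos: [0.5238, -0.1123, 0.219]
tool_rot: [-0.0, 0.84, 0.543, -0.0]
contact_force: [1.6, 1.5, -4.8]
gripper_width: 0.13
```

```bash
python3 q.py
```

```text
t 10.225 T [ 0.396 -0.255 -0.018] sd [0.044 0.017 0.053] F [ 1.4  1.5 -3.8] tau7 [ 0.367  0.15  -0.276 -0.083] q7 0.234 pos [ 0.5238 -0.1123  0.219 ] yawy -24.1 w 0.132
Tz [ 0.073 -0.056 -0.046 -0.043]
```

Emit:
{"method": "drive_tool", "body": {"series": [-1,0,0,0.06,0,0,0.05,-1,0,0,0.06,0,0,0.05,-1,0,0,0.06,0,0,0.05,-1,0,0,0.06,0,0,0.05]}}

```text
t: 10.78
eef_pos: [0.5238, -0.1123, 0.2188]
tool_rot: [-0.0, 0.89, 0.456, -0.0]
contact_force: [0.7, 1.9, -4.3]
gripper_width: 0.129
```

```bash
python3 q.py
```

```text
t 10.925 T [ 0.436 -0.151 -0.031] sd [0.036 0.034 0.04 ] F [ 0.7  1.7 -3.7] tau7 [ 0.364  0.148 -0.274 -0.082] q7 0.079 pos [ 0.5238 -0.1123  0.2187] yawy -35.6 w 0.129
Tz [ 0.035 -0.066 -0.059 -0.035]
```

Emit:
{"method": "drive_tool", "body": {"series": [-1,0,0,0.15,0,0,0.1,-1,0,0,0.08,0,0,0.05,-1,0,0,0.08,0,0,0.05,-1,0,0,0.08,0,0,0.05]}}

```text
t: 11.48
eef_pos: [0.5238, -0.1123, 0.2184]
tool_rot: [-0.0, 0.94, 0.342, -0.0]
contact_force: [1.0, 1.7, -3.7]
gripper_width: 0.133
```

```bash
python3 q.py
```

```text
t 11.625 T [ 0.527 -0.004 -0.035] sd [0.096 0.047 0.059] F [ 0.3  2.  -3.1] tau7 [ 0.363  0.146 -0.271 -0.079] q7 -0.114 pos [ 0.5238 -0.1123  0.2184] yawy -49.9 w 0.13
Tz [ 0.06  -0.09  -0.078 -0.031]
```

Emit:
{"method": "drive_tool", "body": {"series": [-1,0,0,0.15,0,0,0.1,-1,0,0,0.08,0,0,0.05,-1,0,0,0.08,0,0,0.05,-1,0,0,0.08,0,0,0.05]}}

```text
t: 12.18
eef_pos: [0.5238, -0.1123, 0.2181]
tool_rot: [-0.0, 0.975, 0.222, -0.0]
contact_force: [-0.2, 2.9, -2.0]
gripper_width: 0.13
```

```bash
python3 q.py
```

```text
t 12.325 T [ 0.691  0.154 -0.012] sd [0.071 0.064 0.045] F [-0.8  2.7 -1.4] tau7 [ 0.336  0.121 -0.271 -0.073] q7 -0.307 pos [ 0.5238 -0.1123  0.2181] yawy -64.2 w 0.134
Tz [ 0.066 -0.03  -0.036 -0.048]
```

Emit:
{"method": "drive_tool", "body": {"series": [-1,0,0,0.15,0,0,0.1,-1,0,0,0.08,0,0,0.05,-1,0,0,0.08,0,0,0.05,-1,0,0,0.08,0,0,0.05]}}

```text
t: 12.88
eef_pos: [0.5238, -0.1122, 0.2178]
tool_rot: [-0.0, 0.995, 0.099, -0.0]
contact_force: [-1.8, 3.3, -0.8]
gripper_width: 0.134
```

```bash
python3 q.py
```

```text
t 13.025 T [0.848 0.314 0.001] sd [0.078 0.016 0.067] F [-1.6  3.4 -0.5] tau7 [ 0.339  0.107 -0.296 -0.087] q7 -0.508 pos [ 0.5238 -0.1123  0.2177] yawy -78.6 w 0.131
Tz [ 0.092  0.01  -0.002 -0.096]
```

Emit:
{"method": "drive_tool", "body": {"series": [-1,0,0,0.08,0,0,0.05,-1,0,0,0.08,0,0,0.05,-1,0,0,0.08,0,0,0.05,-1,0,0,0.08,0,0,0.05]}}

```text
t: 13.58
eef_pos: [0.5239, -0.1122, 0.2175]
tool_rot: [-0.0, 1.0, -0.001, -0.0]
contact_force: [-2.4, 4.4, 1.0]
gripper_width: 0.133
```

```bash
python3 q.py
```

```text
t 13.725 T [1.019 0.446 0.019] sd [0.045 0.046 0.053] F [-2.   4.2  1.9] tau7 [ 0.347  0.102 -0.314 -0.093] q7 -0.68 pos [ 0.5239 -0.1123  0.2175] yawy -90.0 w 0.132
Tz [ 0.109  0.003 -0.03  -0.005]
```

Emit:
{"method": "drive_tool", "body": {"series": [-1,0,0,0.08,0,0,0.05,-1,0,0,0.08,0,0,0.05,-1,0,0,0.08,0,0,0.05,-1,0,0,0.08,0,0,0.05]}}

```text
t: 14.28
eef_pos: [0.5239, -0.1123, 0.2172]
tool_rot: [-0.0, 0.995, -0.101, -0.0]
contact_force: [-1.6, 3.0, 3.1]
gripper_width: 0.133
```

```bash
python3 q.py
```

```text
t 14.425 T [1.175 0.565 0.002] sd [0.039 0.03  0.092] F [-2.3  4.3  2.7] tau7 [ 0.342  0.064 -0.281 -0.047] q7 -0.862 pos [ 0.5239 -0.1122  0.2172] yawy -101.5 w 0.129
Tz [ 0.159 -0.021 -0.07  -0.06 ]
```

Emit:
{"method": "drive_tool", "body": {"series": [-1,0,0,0.08,0,0,0.05,-1,0,0,0.08,0,0,0.05,-1,0,0,0.08,0,0,0.05,-1,0,0,0.08,0,0,0.05]}}

```text
t: 14.98
eef_pos: [0.524, -0.1123, 0.217]
tool_rot: [-0.0, 0.98, -0.199, -0.0]
contact_force: [-3.6, 5.3, 4.2]
gripper_width: 0.13
```

```bash
python3 q.py
```

```text
t 15.125 T [1.211 0.575 0.028] sd [0.031 0.022 0.041] F [-2.4  4.6  4.3] tau7 [ 0.349  0.036 -0.318 -0.068] q7 -1.05 pos [ 0.524  -0.1122  0.217 ] yawy -113.0 w 0.133
Tz [ 0.083  0.042  0.016 -0.031]
```

Emit:
{"method": "drive_tool", "body": {"series": [-1,0,0,0.03,0,0,0.03,-1,0,0,0.03,0,0,0.03,-1,0,0,0.03,0,0,0.02,-1,0,0,0.03,0,0,0.02,-1,0,0,0.03,0,0,0.02,-1,0,0,0.03,0,0,0.02]}}

```text
t: 15.92
eef_pos: [0.524, -0.1122, 0.2168]
tool_rot: [-0.0, 0.964, -0.267, -0.0]
contact_force: [-2.7, 4.9, 3.9]
gripper_width: 0.131
```

```bash
python3 q.py
```

```text
t 16.075 T [1.216 0.569 0.13 ] sd [0.032 0.021 0.042] F [-2.8  5.   3.6] tau7 [ 0.018 -0.111 -0.256 -0.154] q7 -1.183 pos [ 0.524  -0.1122  0.2168] yawy -120.9 w 0.133
Tz [0.176 0.118 0.158 0.068]
```

Emit:
{"method": "drive_tool", "body": {"series": [-1,0,0,0.03,0,0,0.03,-1,0,0,0.03,0,0,0.03,-1,0,0,0.03,0,0,0.02,-1,0,0,0.03,0,0,0.02,-1,0,0,0.03,0,0,0.02,-1,0,0,0.03,0,0,0.02]}}

```text
t: 16.88
eef_pos: [0.524, -0.1122, 0.2166]
tool_rot: [-0.0, 0.943, -0.334, -0.0]
contact_force: [-2.9, 4.3, 3.5]
gripper_width: 0.132
```

```bash
python3 q.py
```

```text
t 17.025 T [1.201 0.583 0.171] sd [0.019 0.022 0.04 ] F [-2.6  4.7  3.6] tau7 [ 0.023 -0.128 -0.272 -0.169] q7 -1.319 pos [ 0.524  -0.1122  0.2166] yawy -129.0 w 0.13
Tz [0.205 0.189 0.102 0.187]
```

Emit:
{"method": "drive_tool", "body": {"series": [-1,0,0,0.03,0,0,0.03,-1,0,0,0.03,0,0,0.03,-1,0,0,0.03,0,0,0.02,-1,0,0,0.03,0,0,0.02,-1,0,0,0.03,0,0,0.02,-1,0,0,0.03,0,0,0.02]}}

```text
t: 17.82
eef_pos: [0.524, -0.1122, 0.2165]
tool_rot: [-0.0, 0.917, -0.399, -0.0]
contact_force: [-2.3, 4.4, 4.3]
gripper_width: 0.134
```

```bash
python3 q.py
```

```text
t 17.975 T [1.218 0.571 0.182] sd [0.041 0.024 0.02 ] F [-2.2  4.7  3.6] tau7 [-0.019 -0.136 -0.283 -0.181] q7 -1.455 pos [ 0.524  -0.1122  0.2165] yawy -137.0 w 0.13
Tz [0.188 0.2   0.149 0.191]
```

Emit:
{"method": "drive_tool", "body": {"series": [-1,0,0,0.03,0,0,0.02,-1,0,0,0.03,0,0,0.02,-1,0,0,0.03,0,0,0.02,-1,0,0,0.03,0,0,0.02,-1,0,0,0.03,0,0,0.02]}}

```text
t: 18.65
eef_pos: [0.524, -0.1122, 0.2163]
tool_rot: [-0.0, 0.896, -0.444, -0.0]
contact_force: [-2.4, 3.5, 3.9]
gripper_width: 0.132
```

```bash
sed -i 's/range(4)/range(8)/' q.py; python3 q.py
```

```text
t 19.0 T [1.213 0.568 0.143] sd [0.035 0.056 0.025] F [-2.6  4.7  3.8] tau7 [-0.031 -0.136 -0.282 -0.181 -0.148 -0.14  -0.139 -0.139] q7 -1.553 pos [ 0.524  -0.1122  0.2164] yawy -142.7 w 0.135
Tz [0.202 0.154 0.133 0.146 0.128 0.141 0.127 0.118]
```

Emit:
{"method": "drive_tool", "body": {"series": [-1,0,0,0.03,0,0,0.02,-1,0,0,0.03,0,0,0.02,-1,0,0,0.03,0,0,0.02,-1,0,0,0.03,0,0,0.02,-1,0,0,0.03,0,0,0.02]}}

```text
t: 19.68
eef_pos: [0.524, -0.1122, 0.2162]
tool_rot: [-0.0, 0.873, -0.488, -0.0]
contact_force: [-2.3, 4.8, 3.3]
gripper_width: 0.132
```

```bash
python3 q.py
```

```text
t 20.025 T [1.242 0.586 0.143] sd [0.023 0.041 0.047] F [-2.3  4.7  4.1] tau7 [-0.044 -0.135 -0.278 -0.178 -0.145 -0.138 -0.137 -0.137] q7 -1.651 pos [ 0.5241 -0.1122  0.2162] yawy -148.4 w 0.132
Tz [0.257 0.136 0.082 0.135 0.111 0.143 0.148 0.135]
```

```bash
python3 - <<'E'
from h import *
w=cam('wrist'); s=cam('side'); a=w['pixels'][150:470,130:530]; b=cv2.resize(s['pixels'][175:307,200:340],None,fx=2.42,fy=2.42,interpolation=cv2.INTER_CUBIC)[:320]
cv2.imwrite('pics/w4.png',np.hstack([a,b])); print(a.shape,b.shape)
E
```

```text
Traceback (most recent call last):
ValueError: all the input array dimensions except for the concatenation axis must match exactly, but along dimension 0, the array at index 0 has size 320 and the array at index 1 has size 319
```

```bash
python3 - <<'E'
from h import *
w=cam('wrist'); s=cam('side'); a=w['pixels'][150:470,130:530]; b=cv2.resize(s['pixels'][175:307,200:340],(340,320),interpolation=cv2.INTER_CUBIC)
cv2.imwrite('pics/w4.png',np.hstack([a,b])); st()
E
```

```text
{'t': 20.275, 'q': [-0.8375, 0.7765, 1.4369, 1.9783, -0.8443, 1.1938, -1.6512], 'joint_vel': [-0.0023, -0.0012, -0.0004, 0.0011, 0.0002, 0.0009, -0.0015], 'joint_torque': [2.3634, -38.8028, 21.1586, -19.6425, 0.2922, -1.8813, -0.1367], 'eef_pos': [0.524, -0.1122, 0.2162], 'tool_rot': [-0.0003, 0.8727, -0.4882, -0.0001], 'contact_force': [-1.4213, 4.4066, 3.352], 'torque': [1.2186, 0.5988, 0.1487], 'gripper_width': 0.1307}
```

View pics/w4.png

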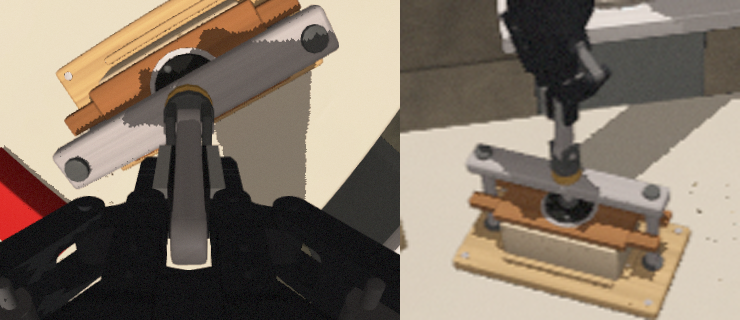

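The lever is square in the pads at (188,200), and the fork and plate look unmoved. The running torque is about 0.2 N m, so the bolt is snug. I'll release, lift, turn the wrist back half a turn (q3 is near its limit) and close the jaws.

Emit:
{"method": "drive_tool", "body": {"series": [1,0,0,0,0,0,0,1,0,0,0,0,0,0,1,0,0,0,0,0,0,1,0,0,0,0,0,0,1,0,0,0,0,0,0,1,0,0,0,0,0,0,1,0,0,-30,0,0,0,1,0,0,-30,0,0,0,1,0,0,-30,0,0,0,1,0,0,0,0,0,0]}}

```text
t: 21.52
eef_pos: [0.5249, -0.1131, 0.308]
tool_rot: [-0.001, 0.872, -0.489, 0.002]
contact_force: [0.2, -0.1, -0.7]
gripper_width: 1.003
```

Emit:
{"method": "drive_tool", "body": {"series": [-1,0,0,0,0,0,-0.17,-1,0,0,0,0,0,-0.17,-1,0,0,0,0,0,-0.17,-1,0,0,0,0,0,-0.17,-1,0,0,0,0,0,-0.17,-1,0,0,0,0,0,-0.17,-1,0,0,0,0,0,-0.17,-1,0,0,0,0,0,-0.17,-1,0,0,0,0,0,-0.17,-1,0,0,0,0,0,-0.17,-1,0,0,0,0,0,-0.17,-1,0,0,0,0,0,-0.17]}}

```text
t: 23.02
eef_pos: [0.5233, -0.1121, 0.3047]
tool_rot: [-0.001, 0.872, 0.49, -0.001]
contact_force: [0.3, 0.9, 0.4]
gripper_width: 0.0
```

Emit:
{"method": "drive_tool", "body": {"series": [-1,0,0,0,0,0,-0.17,-1,0,0,0,0,0,-0.17,-1,0,0,0,0,0,-0.17,-1,0,0,0,0,0,-0.17,-1,0,0,0,0,0,-0.17,-1,0,0,0,0,0,-0.17,-1,0,0,0,0,0,-0.08,-1,0,0,0,0,0,0,-1,0,0,0,0,0,0]}}

```text
t: 24.15
eef_pos: [0.5237, -0.1123, 0.3052]
tool_rot: [-0.001, 0.491, 0.871, -0.0]
contact_force: [0.5, -0.6, -0.1]
gripper_width: -0.003
```

```bash
python3 - <<'E'
from h import *
st(); w=cam('wrist'); t=cam('top'); a=cv2.resize(w['pixels'],(533,400)); u=proj(t,(.52,-.11,.15)).astype(int)
b=cv2.resize(t['pixels'][u[1]-40:u[1]+40,u[0]-26:u[0]+26],(260,400),interpolation=cv2.INTER_CUBIC)
cv2.imwrite('pics/w5.png',np.hstack([a,b])); np.save('w5.npy',w,allow_pickle=True)
E
python3 q.py
```

```text
{'t': 24.15, 'q': [-0.4795, 0.2245, 0.6844, 1.86, -0.1574, 1.1127, 0.8081], 'joint_vel': [-0.0036, -0.0043, 0.0014, -0.0048, 0.0029, 0.0001, 0.0045], 'joint_torque': [0.0943, -34.2994, 4.6854, -27.7865, 0.0078, 0.0066, 0.015], 'eef_pos': [0.5237, -0.1123, 0.3052], 'tool_rot': [-0.0006, 0.4906, 0.8714, -0.0003], 'contact_force': [0.4855, -0.6285, -0.0926], 'torque': [-0.0904, -0.0168, 0.0396], 'gripper_width': -0.0028}
t 24.6 T [-0.018 -0.01  -0.007] sd [0.021 0.046 0.017] F [ 0.1 -0.   0.1] tau7 [-0.01  -0.01  -0.008 -0.007 -0.005 -0.004 -0.003 -0.002] q7 0.809 pos [ 0.5239 -0.1124  0.3059] yawy 31.3 w 0.001
Tz [-0.02   0.001 -0.027 -0.015 -0.016  0.031 -0.001 -0.013]
```

View pics/w5.png

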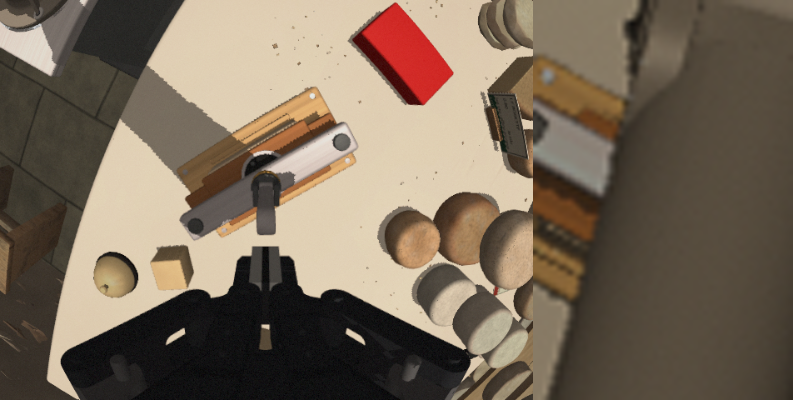

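The lever at (265,205) in the wrist half lines up with tool x, and the closed fingers are clear of it. Now I go behind it and start pushing it over.

Emit:
{"method": "drive_tool", "body": {"series": [-1,-28,0,0,0,0,0,-1,0,0,0,0,0,0,-1,0,0,28,0,0,0,-1,0,0,28,0,0,0,-1,0,0,0,0,0,0,-1,8,0,0,0,0,0,-1,7.5,0,-0.5,0,0,0,-1,7.5,0,0.6,0,0,0,-1,7.6,0,0.6,0,0,0,-1,7.3,0,2.1,0,0,0,-1,7.2,0,2.1,0,0,0]}}

```text
t: 26.02
eef_pos: [0.5148, -0.0973, 0.2449]
tool_rot: [0.0, 0.49, 0.872, 0.0]
contact_force: [0.3, -1.3, 1.4]
gripper_width: 0.001
```

```bash
python3 q.py
```

```text
t 26.375 T [-0.016 -0.015  0.   ] sd [0.075 0.048 0.046] F [-0.5 -0.1  0.2] tau7 [ 0.149  0.049 -0.123 -0.053 -0.018 -0.005 -0.001  0.   ] q7 0.826 pos [ 0.515  -0.0979  0.2448] yawy 31.3 w -0.001
Tz [ 0.042  0.071 -0.052 -0.02  -0.055 -0.03   0.057 -0.011]
```

Emit:
{"method": "drive_tool", "body": {"series": [-1,6.7,0,3.4,0,0,0,-1,6.6,0,3.5,0,0,0,-1,5.9,0,4.7,0,0,0,-1,5.8,0,4.8,0,0,0,-1,4.8,0,5.8,0,0,0,-1,4.8,0,5.9,0,0,0,-1,3.6,0,6.6,0,0,0,-1,3.6,0,6.6,0,0,0]}}

```text
t: 27.42
eef_pos: [0.4932, -0.0619, 0.2032]
tool_rot: [-0.0, 0.49, 0.872, -0.0]
contact_force: [0.0, -1.1, 0.5]
gripper_width: 0.005
```

```bash
python3 - <<'E'
from h import *
st(); w=cam('wrist'); s=cam('side'); a=cv2.resize(w['pixels'],(533,400)); 
b=cv2.resize(s['pixels'][185:305,220:298],(260,400),interpolation=cv2.INTER_CUBIC)
cv2.imwrite('pics/w6.png',np.hstack([a,b]))
E
```

```text
{'t': 27.425, 'q': [-0.5368, 0.2795, 0.6401, 2.0575, -0.2172, 0.8697, 0.773], 'joint_vel': [-0.0133, 0.0485, -0.0338, 0.0865, -0.0451, -0.1351, -0.0029], 'joint_torque': [-0.4378, -34.7981, 4.7214, -23.4308, -0.2089, 0.2254, -0.0043], 'eef_pos': [0.4932, -0.0619, 0.2032], 'tool_rot': [-0.0, 0.4898, 0.8718, -0.0001], 'contact_force': [0.0393, -1.1081, 0.5353], 'torque': [-0.2402, 0.023, -0.0028], 'gripper_width': 0.0051}
```

View pics/w6.png

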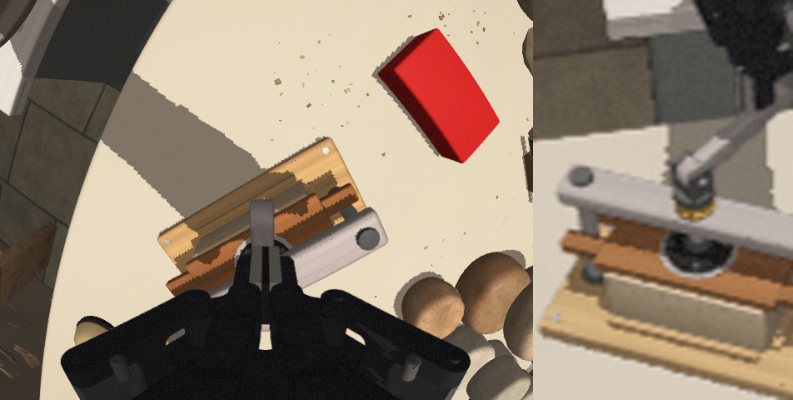

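The lever is about 1.2 rad over (side half, tip near (755,115)), pushed squarely. I'll finish the arc and press lightly.

Emit:
{"method": "drive_tool", "body": {"series": [-1,2.2,0,7.2,0,0,0,-1,2.1,0,7.3,0,0,0,-1,0.5,0,3,0,0,0,-1,0.3,0,2.3,0,0,0,-1,0,0,1,0,0,0,-1,0,0,0,0,0,0]}}

```text
t: 28.28
eef_pos: [0.491, -0.0575, 0.1838]
tool_rot: [-0.0, 0.49, 0.872, 0.001]
contact_force: [-2.9, 1.0, 13.1]
gripper_width: -0.003
```

```bash
python3 q.py
```

```text
t 28.625 T [ 0.225  0.809 -0.022] sd [0.022 0.042 0.033] F [-3.4  1.6 12.5] tau7 [0.027 0.022 0.021 0.021 0.021 0.021 0.021 0.021] q7 0.788 pos [ 0.491  -0.0576  0.1838] yawy 31.3 w 0.001
Tz [-0.063 -0.032  0.032 -0.003  0.021 -0.031 -0.044 -0.054]
```

The upward force is 12.5 N with the fingertips at z = 0.162, which matches the level lever's top, so it is on its stop. I'll lift off and check.

Emit:
{"method": "drive_tool", "body": {"series": [-1,0,0,-10,0,0,0,-1,0,0,-40,0,0,0,-1,0,0,-50,0,0,0,-1,0,0,-50,0,0,0,-1,0,0,0,0,0,0,-1,0,0,0,0,0,0]}}

```text
t: 29.42
eef_pos: [0.4902, -0.0576, 0.3325]
tool_rot: [-0.0, 0.49, 0.872, 0.0]
contact_force: [-0.5, -0.3, -1.3]
gripper_width: 0.003
```

```bash
python3 - <<'E'
from h import *
st(); w=cam('wrist'); s=cam('side'); a=cv2.resize(w['pixels'],(533,400)); 
b=cv2.resize(s['pixels'][185:305,220:298],(260,400),interpolation=cv2.INTER_CUBIC)
cv2.imwrite('pics/w7.png',np.hstack([a,b]))
E
```

```text
{'t': 29.425, 'q': [-0.6364, 0.0983, 0.688, 1.9111, -0.0686, 1.1558, 0.6241], 'joint_vel': [0.0043, 0.0202, -0.0041, 0.0188, -0.0022, -0.0014, 0.0015], 'joint_torque': [0.0714, -28.0184, 2.2984, -29.6999, 0.0444, -0.0077, -0.0111], 'eef_pos': [0.4902, -0.0576, 0.3325], 'tool_rot': [-0.0003, 0.4897, 0.8719, 0.0001], 'contact_force': [-0.5342, -0.3094, -1.3429], 'torque': [-0.0077, -0.0241, 0.0127], 'gripper_width': 0.0032}
```

View pics/w7.png

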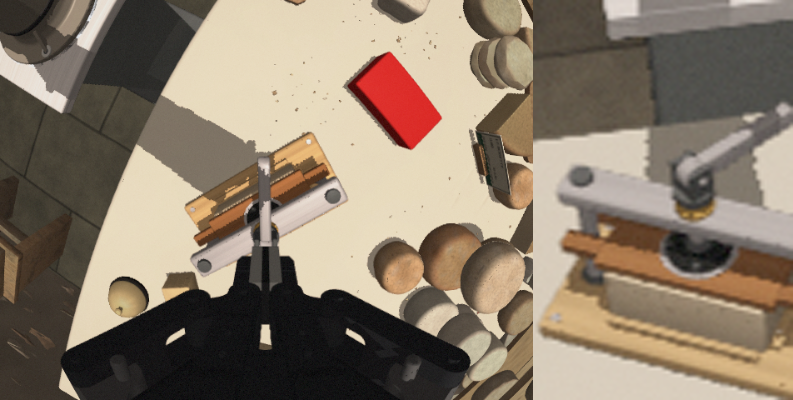

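```bash
python3 - <<'E'
from h import *
s=cam('side'); p=np.array([.524,-.113,.1528]); x=np.array([-.52,.854,0])
for th in (1.2,1.4,1.57): print(th,proj(s,p+.094*(np.sin(th)*x+np.cos(th)*np.array([0,0,1]))).round(1))
cv2.imwrite('pics/s8.png',cv2.resize(s['pixels'][200:250,255:315],(720,600),interpolation=cv2.INTER_CUBIC))
E
```

```text
1.2 [296.1 208.2]
1.4 [297.9 212.9]
1.57 [298.4 217.6]
```

View pics/s8.png

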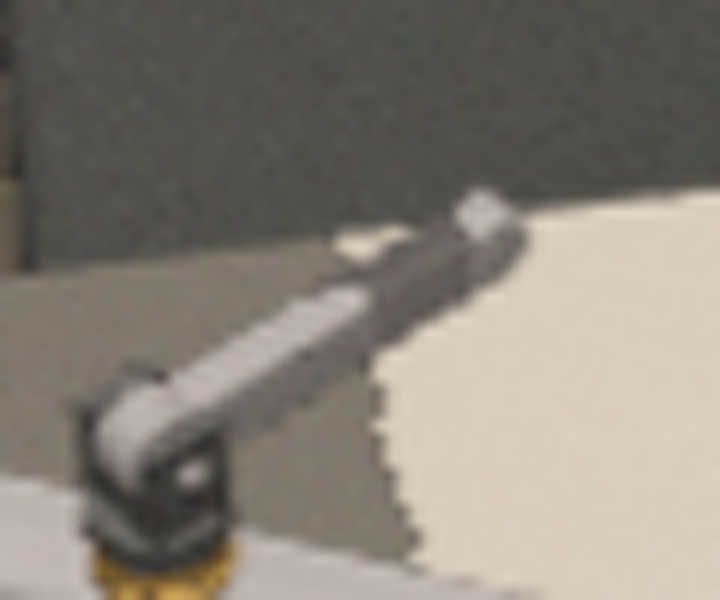

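The tip is at side pixel (297.5, 219), against a predicted (298.4, 217.6) for level. The lever is fully down and the robot is clear of it.

```bash
python3 -c "
from h import *
print(bot.get_obs()['t'],bot.hand_in())"
```

```text
the job is handed in; nothing more can be done
29.575 None
```

I screwed the bolt in about 245° clockwise until it was snug, folded the lever down onto its stop, let go and handed the job in at 29.6 s. No verdict was reported.

- **Snugness:** torque while turning rose from about 0.05 N m to about 0.2 N m. The last readings were 0.20 and 0.26 in motion, and about 0.14 when stopped. They were noisy (±0.04), and the stopped reading did not rise over the last 0.1 rad. I took the gradual rise while turning as the sign of snug.
- **Clamping force:** I could not measure it directly. Working from the torque, I estimate about 10 N when snug and about 23 N after folding.
- **Lever:** pressing down met 12.5 N, with the fingertips 162 mm above the counter, which matches a level lever. After I let go, its tip in the side view was within about 2 pixels of the level position.
- **Clear of everything:** the robot stopped well above the clamp with about zero force on the tool. The slab and plate looked in place. I did not measure the bystanders again at the end, but the arm only touched the lever.

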